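Lay out the stripped drive parts on their outlines

TASK

The drive of a kitchen machine has been stripped and its four parts left in two little piles on the repair bench. Take the piles apart from the top and set each part flat on the plywood tile that shows its own outline, centred on the figure, with the square block also turned to line up with its square. Set the parts down gently, do not drop or throw them, and leave the multimeter and the drinking glass where they are.

Things in the scene. Friction and masses are not known exactly. Their poses are not given: they have to be found in the camera images.
- bearing: Ball bearing, a plain bright-steel round disc 48 mm in diameter and 20 mm high, its top showing a black sealing ring and a black bore (the bore is only drawn); about 0.15 kg. At the start it lies, within 4 mm of centre in x and y, on top of either the gearwheel or the square block, 24 mm above the bench. Origin at the centre of its underside, z up. 
- nut: Bright steel hexagonal nut, 40 mm across flats (46 mm across corners), 20 mm high, black bore on top (only drawn); about 0.16 kg. At the start it lies, within 4 mm of centre in x and y, on top of either the gearwheel or the square block, 24 mm above the bench. Origin at the centre of its underside, z up. Two of its flats face its own +y and -y, the others every 60 degrees.
- gear: Dark steel gearwheel, 66 mm in diameter over its 20 teeth, 24 mm high, flat top; it can be gripped across the teeth at any angle, like a plain 66 mm disc; about 0.38 kg. At the start it is the lower part of one of the two piles and stands on the bench; either the bearing or the nut lies on it. Origin at the centre of its underside, z up. 
- block: Aluminium bearing block, square, 60 x 60 mm and 24 mm high, flat top with a dark screw hole in each corner; about 0.22 kg. At the start it is the lower part of one of the two piles and stands on the bench; either the bearing or the nut lies on it. Origin at the centre of its underside, z up. Its x and y axes are square to its side faces.
- tile_gear: Flat plywood tile, 80 x 80 x 6 mm, fixed to the bench. Painted on its flat top (no recess), centred and square to the tile, is the full-size black figure of the gearwheel: a toothed disc 66 mm across. Origin at the centre of the tile's underside (its top is at z = 0.006); x and y along its edges. It lies anywhere among the other tiles and piles.
- tile_block: Flat plywood tile, 80 x 80 x 6 mm, fixed to the bench. Painted on its flat top (no recess), centred and square to the tile, is the full-size black figure of the square block: a 60 mm square. Origin at the centre of the tile's underside (its top is at z = 0.006); x and y along its edges. It lies anywhere among the other tiles and piles.
- tile_bearing: Flat plywood tile, 80 x 80 x 6 mm, fixed to the bench. Painted on its flat top (no recess), centred and square to the tile, is the full-size black figure of the bearing: a ring of 48 mm outer and 18 mm inner diameter. Origin at the centre of the tile's underside (its top is at z = 0.006); x and y along its edges. It lies anywhere among the other tiles and piles.
- tile_nut: Flat plywood tile, 80 x 80 x 6 mm, fixed to the bench. Painted on its flat top (no recess), centred and square to the tile, is the full-size black figure of the nut: a hexagon 40 mm across flats, with no hole. Origin at the centre of the tile's underside (its top is at z = 0.006); x and y along its edges. It lies anywhere among the other tiles and piles.
- meter: Bystander: yellow multimeter lying on the bench at the right of the work (-y side), 140 x 75 x 34 mm (44 mm to the top of its dial), its long side along its x. Origin at the centre of its underside, z up. 
- tumbler: Bystander: empty drinking glass standing at the left of the work (+y side), 76 mm in diameter at the rim, 100 mm high. Origin at the centre of its underside, z up. 
Things that resemble listed ones, but are neither listed nor needed, are in the scene too. Leave any green or yellow look-alike of the gear alone. What is shaped like the bearing but blue is not meant.

How it is judged:
By the outcome, as a careful person would: the job done as asked, in the order asked, and still so for the second after the job is handed in, with the robot touching nothing.
It also fails if it takes over 115 s, if anything falls off the work surface, if the arm or the gripper's body presses on something with over 40 N, if the wrist force passes 120 N, or if a joint passes its speed limit or range.

ROBOT

A 6-joint arm with a two-finger parallel gripper is mounted at the origin on the work surface. World frame = base frame: x ahead of the robot, y to its left, z up, the work surface at z = 0. Lengths are in m, angles in rad, forces in N, time in s.
With the tool pointing down it reaches from about 0.3 to 0.775 m from the base axis. Payload 14.6 kg.
Tool frame: the origin (TCP) lies on the centre line of the jaws, within the pads' length; the fingertips stand 19 mm ahead of it and the grasp point (between the pads) is the TCP; y points along the fingers, x is the direction in which the jaws open and shut, and the axes are right-handed (so a half turn about y gives the same grasp; the last joint's range is limited). The gripper opens to 94 mm and grips with 3 to 60 N. Pads are 16 mm wide; open, the fingers measure 119 mm over their backs; the gripper's body (75 mm by 177 mm) begins 78 mm behind the grasp point.
Start: joints at [-1.23, 0.3, 1.521, -0, 1.321, -0.067], TCP at [0.218, -0.505, 0.224] pointing down, gripper open.
Joint ranges: [-3.03, 3.03], [-0.79, 2.21], [0.23, 2.52], [-1.04, 4.18], [0, 3.07], [-2.55, 2.55]. Speed limits (rad/s): [2.22, 2.22, 2.57, 3.14, 3.14, 3.14].

INTERFACE

Orientations are given as [roll, pitch, yaw] about the fixed x, y, z axes, in that order (R = Rz(yaw) Ry(pitch) Rx(roll)).
In Python, from station import ctrl, optics gives the robot as it stands.
- The arm moves only by the tool jog_arm, never from a script. Its argument "targets" is a list of rows, each a list of 3 entries, a list of its own where there are three numbers: the finger opening in cm, from 0 to 9.4, then the shift along the tool's x, y, z in cm, then the turn about the tool's y in rad. A call has 1 to 10 rows; each row is the pose to reach, as a shift and turn from the pose commanded when the call began, along the tool's axes at that moment; what a row does not reach only later rows make up. A row lasts 1/10 s, in which the tool goes at most 50 mm and 8.59 degrees, less where a joint would pass 70% of its speed; a pose out of reach is approached as far as the arm can. A call with a gripper value outside its range is refused whole. The fingers move at their own pace and stop on an object; "grip_force" is the grip in N (left out, the last holds). Time passes only in rows, so rows that repeat a pose let the fingers close. It gives the time, the measured TCP pose, the force and the opening at its end, in the units of the state.
- ctrl.get_obs(): the state, without advancing time (a new reading comes with each control period).
- optics.camera(name): name is "side" or "top"; returns a dict with "img" (384x512x3 uint8, red, green, blue), "range_z" (384x512 float32, m along the optical axis (not along the pixel's ray), 0 where there is no reading), "camera_matrix" (3x3 intrinsics, pixels), "world_to_cam" (4x4, takes a point from world to camera coordinates). Camera axes: x right, y up, looking along -z (the intrinsics and any distortion apply to the point x, -y, -z); pixel columns grow to the right and rows downward; lengths in m; the calibration is good to about 2 mm. A picture is of the moment at which its call begins.
- ctrl.hand_in(): hands the job in, once; it reports no verdict.
The state is a dict: "time_s": time; "qpos": joint angles; "joint_vel": joint speeds; "tau": joint torques, N m; "ee_pos": TCP position; "eef_rot": TCP orientation; "force": force on the tool from outside, world axes, zero at the start; "moment": the same for the moment, N m; "grip_width": finger opening in m.
Only numpy, scipy, OpenCV 4.12 (cv2) and the standard library are available. Lean on these libraries where they do the work, as an engineer would, in place of code of your own. Each camera call takes 0.05 s, during which the arm holds its last target. There are 200 camera calls.

## Working session

There is one attempt and no reset: what is moved stays moved. The work goes in short steps, Python scripts to look and compute and a tool call to move; the robot and the scene stay as the last step left them, time stands still between calls to the robot, and variables do not carry over. Pictures are saved under pics/ and viewed, about 12 in all and at most 16, crops included, and the job is handed in when it is done.

Besides the shell and the picture viewer there is one more tool, called after "Emit:" by a JSON object that holds its "api" and its "payload", one argument or row to a line. jog_arm: Moves the arm, as the interface text tells. Its arguments: {"type":"object","properties":{"targets":{"type":"array","items":{"type":"array"}},"grip_force":{"type":"number"}},"required":["targets"]}

```bash
mkdir -p pics; ls; python3 - <<'E'
from station import ctrl, optics
import cv2, numpy as np
print(ctrl.get_obs())
for n in("top","side"):
    c=optics.camera(n); cv2.imwrite(f"pics/{n}0.png",c["img"][:,:,::-1]); print(n,c["camera_matrix"],c["world_to_cam"], [k for k in c])
    np.savez(f"{n}0.npz",**{k:v for k,v in c.items()})
E
```

```text
pics
{'time_s': 0.0, 'qpos': array([-1.22959389e+00,  3.00478512e-01,  1.52156130e+00, -3.33040373e-05,
        1.32068762e+00, -6.65867383e-02]), 'joint_vel': array([-0.00036441, -0.00061733, -0.0013391 ,  0.00013905,  0.00121236,
        0.00112124]), 'tau': array([-9.79356191e-04, -5.31814027e+01, -3.52740026e+01,  7.07681291e-02,
        2.44451640e-02, -1.17370096e-04]), 'ee_pos': array([ 0.2180386 , -0.50468356,  0.22389062]), 'eef_rot': array([-1.57075301e+00,  1.13441105e-03, -1.16299887e+00]), 'force': array([-0.97681384, -0.31476404,  0.18620986]), 'moment': array([ 0.04495939,  0.01480493, -0.01202676]), 'grip_width': 0.09379489229322467}
top [[353.75077795   0.         250.40838507]
 [  0.         353.75077795 191.70158958]
 [  0.           0.           1.        ]] [[-0.02056818 -0.99949706 -0.02413672  0.02654516]
 [ 0.99064776 -0.02363126  0.13438221 -0.50361528]
 [-0.13488501 -0.02114699  0.99063557 -0.85645983]
 [ 0.          0.          0.          1.        ]] ['img', 'range_z', 'camera_matrix', 'world_to_cam']
side [[399.75796016   0.         254.63529435]
 [  0.         399.75796016 191.12265364]
 [  0.           0.           1.        ]] [[-0.95706518 -0.2897484   0.0084915   0.48685201]
 [ 0.19276818 -0.61430666  0.76515865 -0.13455877]
 [-0.21648711  0.73394359  0.64378578 -1.28822474]
 [ 0.          0.          0.          1.        ]] ['img', 'range_z', 'camera_matrix', 'world_to_cam']
```

View pics/top0.png

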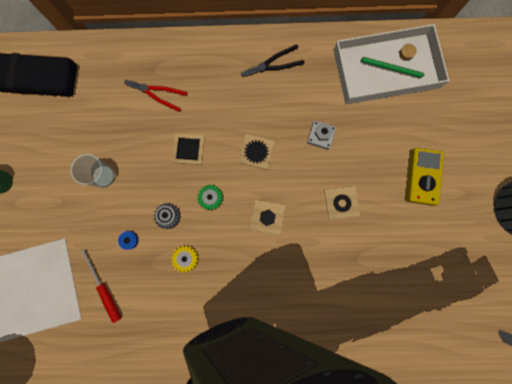

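View pics/side0.png

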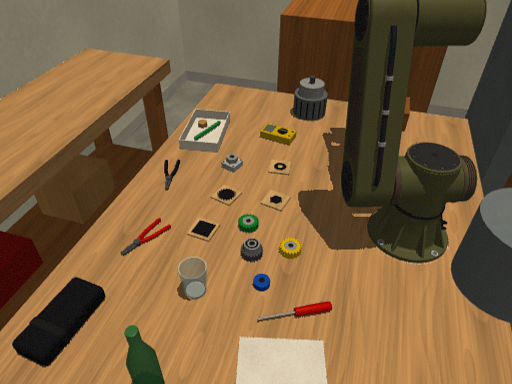

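The top view shows these tiles: block (188,149), gear (257,151), nut (268,216) and bearing (342,203). There is one pile with a steel part on the block at (321,134) and one with a part on the dark gear at (167,216). The look-alikes are the green gear (210,197), the yellow gear (185,259) and the blue ring (128,240). I'll confirm the piles in one enlarged crop and measure.

```bash
cat > h.py <<'E'
import numpy as np, cv2
from station import ctrl, optics
def shot(n,save=None):
    c=optics.camera(n)
    if save: cv2.imwrite(f"pics/{save}.png",c["img"][:,:,::-1])
    return c
def ray(c,u,v,z):
    K,T=c["camera_matrix"],c["world_to_cam"]; R,t=T[:3,:3],T[:3,3]
    d=np.array([(u-K[0,2])/K[0,0],-(v-K[1,2])/K[1,1],-1.]); o=-R.T@t; d=R.T@d
    return o+d*(z-o[2])/d[2]
def proj(c,p):
    K,T=c["camera_matrix"],c["world_to_cam"]; q=T[:3,:3]@np.asarray(p,float)+T[:3,3]
    return np.array([K[0,2]+K[0,0]*q[0]/-q[2],K[1,2]+K[1,1]*-q[1]/-q[2]])
def crop(c,u,v,r,s):
    return cv2.resize(c["img"][v-r:v+r,u-r:u+r,::-1],None,fx=s,fy=s,interpolation=cv2.INTER_CUBIC)
def rectify(c,x,y,z,h=0.06,ppm=4000):
    """top-down metric patch of plane z, centred x,y; rows = +x up, cols = -y right"""
    w=np.float32([[x+h,y+h],[x+h,y-h],[x-h,y-h],[x-h,y+h]]); n=int(2*h*ppm)
    s=np.float32([proj(c,[a,b,z]) for a,b in w])
    return cv2.warpPerspective(c["img"],cv2.getPerspectiveTransform(s,np.float32([[0,0],[n,0],[n,n],[0,n]])),(n,n),flags=cv2.INTER_CUBIC)
E
python3 - <<'E'
from h import *
t=dict(np.load("top0.npz")); s=dict(np.load("side0.npz"))
im=np.vstack([np.hstack([crop(t,321,134,22,6),crop(t,167,216,22,6)]),np.hstack([crop(s,232,162,22,6),crop(s,252,249,22,6)])])
cv2.imwrite("pics/piles.png",im)
for n,u,v in(("tblock",188,149),("tgear",257,151),("tnut",268,216),("tbear",342,203)):
    p=ray(t,u,v,.006); r=rectify(t,*p[:2],.006); hsv=cv2.cvtColor(r,cv2.COLOR_RGB2HSV)
    g=r.max(2); m=(g<75).astype(np.uint8)
    cs=max(cv2.findContours(m,0,2)[0],key=cv2.contourArea); M=cv2.moments(cs); cx,cy=M["m10"]/M["m00"],M["m01"]/M["m00"]
    rr=cv2.minAreaRect(cs); f=lambda a,b:(p[0]+.06-b/4000,p[1]+.06-a/4000)
    wood=((hsv[...,1]<135)&(hsv[...,2]>110)|(m>0)).astype(np.uint8)
    print(n,"fig centre",np.round(f(cx,cy),4),"rect",np.round(np.array(rr[1])/4,1),"ang",rr[2], "range h", )
for n,u,v in(("blockpile",321,134),("gearpile",167,216)):
    print(n,ray(t,u,v,.044).round(4), t["range_z"][v,u])
v=np.hstack([rectify(t,*ray(t,u,v,.006)[:2],.006,.05,2000) for u,v in((188,149),(257,151),(268,216),(342,203))])
w=np.hstack([rectify(t,*ray(t,u,v,.044)[:2],z,.05,2000) for u,v,z in((321,134,.044),(321,134,.024),(167,216,.044),(167,216,.024))])
cv2.imwrite("pics/rect.png",np.vstack([v,w])[:,:,::-1])
E
```

```text
tblock fig centre [0.6277 0.1806] rect [57. 57.] ang 5.980599403381348 range h
tgear fig centre [ 0.6153 -0.0008] rect [58.7 58.9] ang 1.6365771293640137 range h
tnut fig centre [ 0.4406 -0.0255] rect [36.5 40. ] ang 70.46334838867188 range h
tbear fig centre [ 0.4735 -0.2186] rect [43. 44.] ang 90.0 range h
blockpile [ 0.646  -0.1668  0.044 ] 0.89717764
gearpile [0.4469 0.2234 0.044 ] 0.8771637
```

View pics/piles.png

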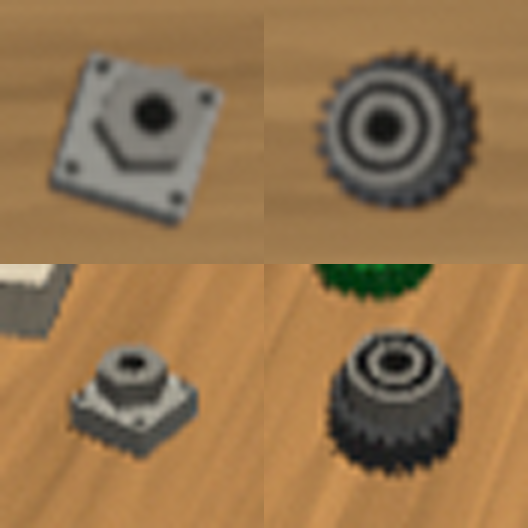

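View pics/rect.png

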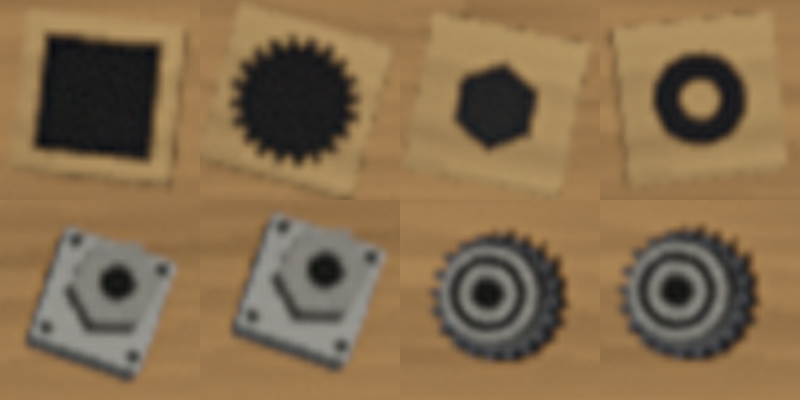

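The crops confirm it: the nut is on the block (top 321,134) and the bearing, bright steel with a black ring, is on the dark gear (top 167,216). Next I'll measure bores, the four screw holes and angles.

```bash
cat > m.py <<'E'
from h import *
def blobs(c,x,y,z,h,thr,amin,amax):
    """dark blobs on plane z: list of (x,y,area mm2)"""
    g=rectify(c,x,y,z,h).max(2); m=(g<thr).astype(np.uint8); out=[]
    n,_,st,ce=cv2.connectedComponentsWithStats(m)
    for i in range(1,n):
        a=st[i,4]/16.
        if amin<a<amax: out.append((x+h-ce[i][1]/4000,y+h-ce[i][0]/4000,a))
    return np.array(out).round(4)
E
python3 - <<'E'
from m import *
t=dict(np.load("top0.npz"))
print("nut bore",blobs(t,.646,-.167,.044,.03,80,40,400))
print("bearing bore",blobs(t,.447,.223,.044,.025,80,40,1500))
print("holes",blobs(t,.646,-.167,.024,.045,95,4,60))
# tile angle + figures
for n,u,v in(("tblock",188,149),("tgear",257,151),("tnut",268,216),("tbear",342,203)):
    p=ray(t,u,v,.006); print(n,blobs(t,*p[:2],.006,.042,85,200,5000))
r=rectify(t,.646,-.167,.044,.03,12000); cv2.imwrite("pics/nut.png",cv2.resize(r[:,:,::-1],(600,600)))
# bystanders
s=t["img"]; 
for n,u,v,z in(("tumbler rim",87,168,.1),("meter",426,177,.034),("green",210,197,.024),("blue",128,240,.02),("yellow",185,259,.024)): print(n,ray(t,u,v,z).round(3))
E
```

```text
nut bore [[ 6.548000e-01 -1.752000e-01  2.313750e+02]
 [ 6.383000e-01 -1.613000e-01  1.021875e+02]]
bearing bore [[4.416000e-01 2.099000e-01 6.323750e+02]
 [4.502000e-01 2.299000e-01 4.061875e+02]
 [4.502000e-01 2.298000e-01 1.954375e+02]]
holes [[ 0.6829 -0.1581 19.9375]
 [ 0.6674 -0.202  21.5   ]
 [ 0.6382 -0.1427 17.1875]
 [ 0.6232 -0.1872 17.4375]]
tblock [[6.277000e-01 1.806000e-01 3.219625e+03]]
tgear [[ 6.1540e-01 -7.0000e-04  2.6465e+03]]
tnut [[ 4.406e-01 -2.550e-02  1.165e+03]]
tbear [[ 4.73500e-01 -2.18600e-01  1.22125e+03]]
tumbler rim [0.561 0.402 0.1  ]
meter [ 0.531 -0.425  0.034]
green [0.494 0.119 0.024]
blue [0.39  0.328 0.02 ]
yellow [0.34  0.182 0.024]
```

View pics/nut.png

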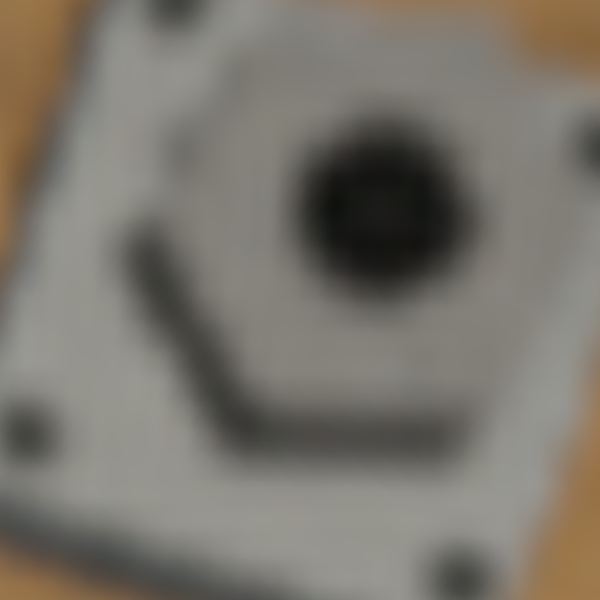

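Bearing on gear and nut on block both fit: each offset is under 4 mm and the hole spacing is right. The nut's flat normals lie at about 0/±60°, the block at −19°, the block figure at −6° and the nut figure at +20°. Now a move helper.

```bash
cat > go.py <<'E'
import sys,numpy as np
from station import ctrl
o=ctrl.get_obs(); p=o["ee_pos"]; r=o["eef_rot"]; y=r[2]
print("p",p.round(4),"rot",r.round(4),"t",round(o["time_s"],2),"w",round(o["grip_width"],4),"F",o["force"].round(1),"q",o["qpos"].round(2))
from scipy.spatial.transform import Rotation as Ro
R=Ro.from_euler("xyz",r).as_matrix()
a=[float(v) for v in sys.argv[1:]]
for i in range(0,len(a),4):
    d=R.T@(np.array(a[i:i+3])-p); print("shift cm",(d*100).round(2),"turn",round(-(np.deg2rad(a[i+3])-y),3))
E
python3 go.py .6548 -.1752 .224 -60 .6548 -.1752 .10 -60
```

```text
p [ 0.218  -0.5047  0.2239] rot [-1.5707e+00  1.0000e-03 -1.1630e+00] t 0.1 w 0.0943 F [ 0.4 -0.7  0.3] q [-1.23  0.3   1.52  0.    1.32 -0.07]
shift cm [-1.293e+01  1.000e-02  5.316e+01] turn -0.116
shift cm [-12.92  12.41  53.16] turn -0.116
```

Emit:
{"api": "jog_arm", "payload": {
  "targets": [
    [9.4,[-1.2,0,5],0],
    [9.4,[-2.4,0,9.7],0],
    [8,[-3.6,0,14.5],-0.05],
    [7,[-4.8,0,19.3],-0.1],
    [6.5,[-6,0,24.2],-0.116],
    [6.5,[-7.2,0,29],-0.116],
    [6.5,[-8.4,0,33.8],-0.116],
    [6.5,[-9.6,0,38.6],-0.116],
    [6.5,[-10.8,0,43.5],-0.116],
    [6.5,[-11.7,0,48],-0.116]
  ]
}}

```text
time_s: 1.1
ee_pos: [0.6138, -0.2052, 0.2241]
eef_rot: [-1.571, 0.0, -1.046]
force: [1.0, -0.3, 0.5]
grip_width: 0.0653
```

```bash
python3 go.py .6548 -.1752 .10 -60 .6548 -.1752 .0455 -60
```

```text
p [ 0.6138 -0.2052  0.2241] rot [-1.5711e+00  5.0000e-04 -1.0465e+00] t 1.1 w 0.0653 F [ 1.  -0.3  0.5] q [-0.38  0.52  1.21  0.    1.41  0.67]
shift cm [-0.54 12.41  5.06] turn 0.001
shift cm [-0.53 17.86  5.06] turn 0.001
```

Emit:
{"api": "jog_arm", "payload": {
  "targets": [
    [6.5,[-0.3,0,2.6],0],
    [6.5,[-0.6,1,5.2],0],
    [6.5,[-0.6,5,5.2],0],
    [6.5,[-0.6,9,5.2],0],
    [6.5,[-0.6,12.4,5.2],0],
    [6.5,[-0.6,12.4,5.2],0],
    [6.5,[-0.6,12.4,5.2],0],
    [6.5,[-0.6,12.4,5.2],0]
  ]
}}

```text
time_s: 1.9
ee_pos: [0.6554, -0.1763, 0.103]
eef_rot: [-1.568, -0.003, -1.047]
force: [-0.6, 0.2, 0.4]
grip_width: 0.0651
```

```bash
python3 go.py .6548 -.1752 .0455 -60; python3 - <<'E'
from h import *
t=shot("top");s=shot("side")
cv2.imwrite("pics/c1.png",np.hstack([crop(t,318,138,40,5),crop(s,232,155,40,5)]))
E
```

```text
p [ 0.6554 -0.1763  0.103 ] rot [-1.5685 -0.0026 -1.0471] t 1.9 w 0.0651 F [-0.6  0.2  0.4] q [-0.32  0.69  1.23  0.    1.21  0.73]
shift cm [-0.14  5.75 -0.01] turn 0.0
```

View pics/c1.png

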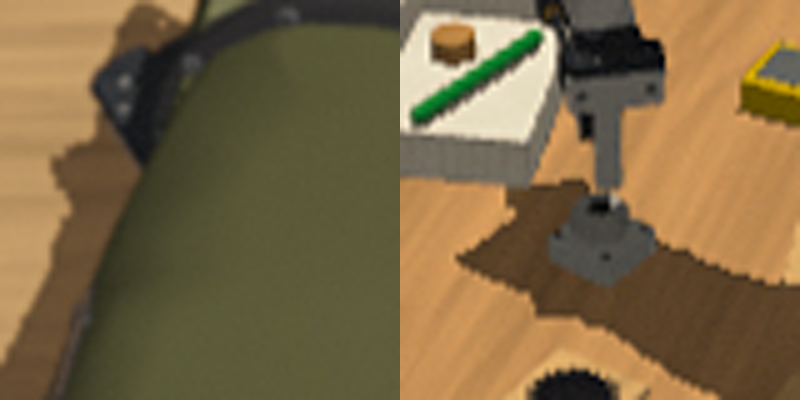

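Side view: the fingers straddle the nut from above and are clear of everything. I'll descend and close.

Emit:
{"api": "jog_arm", "payload": {
  "targets": [
    [6.5,[-0.1,2,0],0],
    [6.5,[-0.1,4,0],0],
    [6.5,[-0.1,5,0],0],
    [6.5,[-0.1,5.3,0],0],
    [6.5,[-0.1,5.3,0],0],
    [6.5,[-0.1,5.3,0],0]
  ]
}}

```text
time_s: 2.6
ee_pos: [0.6544, -0.1752, 0.0486]
eef_rot: [-1.57, -0.001, -1.047]
force: [-0.1, -0.5, -0.1]
grip_width: 0.0652
```

```bash
python3 go.py .6548 -.1752 .0455 -60
```

```text
p [ 0.6544 -0.1752  0.0486] rot [-1.5697e+00 -1.2000e-03 -1.0470e+00] t 2.6 w 0.0652 F [-0.1 -0.5 -0.1] q [-0.32  0.75  1.26  0.    1.12  0.73]
shift cm [0.02 0.31 0.03] turn 0.0
```

Emit:
{"api": "jog_arm", "payload": {
  "targets": [
    [6,[0,0.2,0],0],
    [5,[0,0.2,0],0],
    [4.5,[0,0.2,0],0],
    [3.5,[0,0.2,0],0],
    [3.5,[0,0.2,0],0],
    [3.5,[0,0.2,0],0],
    [3.5,[0,0.2,0],0]
  ],
  "grip_force": 20
}}

```text
time_s: 3.3
ee_pos: [0.654, -0.1751, 0.0456]
eef_rot: [-1.571, -0.0, -1.047]
force: [0.3, -0.8, 1.4]
grip_width: 0.0398
```

```bash
python3 go.py .4406 -.0255 .15 -40 .4406 -.0255 .0275 -40
```

```text
p [ 0.654  -0.1751  0.0456] rot [-1.5706e+00 -3.0000e-04 -1.0470e+00] t 3.3 w 0.0398 F [ 0.3 -0.8  1.4] q [-0.32  0.76  1.27 -0.    1.12  0.73]
shift cm [-23.63 -10.45 -10.99] turn -0.349
shift cm [-23.63   1.8  -10.99] turn -0.349
```

Width 39.8 mm, so the nut is gripped flat to flat. Lift and carry it to its tile.

Emit:
{"api": "jog_arm", "payload": {
  "targets": [
    [3.5,[0,-2,0],0],
    [3.5,[0,-5,0],0],
    [3.5,[0,-8.5,0],0],
    [3.5,[-2,-10.4,-1],-0.05],
    [3.5,[-6,-10.4,-2.8],-0.12],
    [3.5,[-10.5,-10.4,-4.9],-0.2],
    [3.5,[-15,-10.4,-7],-0.27],
    [3.5,[-19.5,-10.4,-9.1],-0.349],
    [3.5,[-22.5,-10.4,-10.5],-0.349],
    [3.5,[-23.6,-10.4,-11],-0.349]
  ]
}}

```text
time_s: 4.3
ee_pos: [0.4384, -0.0243, 0.1495]
eef_rot: [-1.571, 0.0, -0.697]
force: [0.2, -1.1, -0.4]
grip_width: 0.0397
```

Emit:
{"api": "jog_arm", "payload": {
  "targets": [
    [3.5,[0,0,0],0],
    [3.5,[0,3,0],0],
    [3.5,[0,6.5,0],0],
    [3.5,[0,9,0],0],
    [3.5,[0,10.4,0],0],
    [3.5,[0,10.8,0],0],
    [3.5,[0,10.8,0],0],
    [3.5,[0,10.8,0],0]
  ]
}}

```text
time_s: 5.1
ee_pos: [0.4414, -0.026, 0.0421]
eef_rot: [-1.57, -0.001, -0.698]
force: [0.5, 1.0, -1.1]
grip_width: 0.0399
```

```bash
python3 go.py .4406 -.0255 .0275 -40
```

```text
p [ 0.4414 -0.026   0.0421] rot [-1.5702e+00 -9.0000e-04 -6.9830e-01] t 5.1 w 0.0399 F [ 0.5  1.  -1.1] q [-0.14  0.32  1.98  0.    0.84  0.56]
shift cm [-0.09  1.46 -0.01] turn -0.0
```

Emit:
{"api": "jog_arm", "payload": {
  "targets": [
    [3.5,[0,0.6,0],0],
    [3.5,[0,1.1,0],0],
    [3.5,[0,1.3,0],0],
    [3.5,[0,1.45,0],0],
    [3.5,[0,1.5,0],0],
    [3.5,[0,1.5,0],0],
    [3.5,[0,1.5,0],0]
  ]
}}

```text
time_s: 5.8
ee_pos: [0.4405, -0.0256, 0.0274]
eef_rot: [-1.571, 0.0, -0.698]
force: [-9.2, 1.6, 18.9]
grip_width: 0.0398
```

```bash
python3 go.py .4406 -.0255 .0275 -40
```

```text
p [ 0.4405 -0.0256  0.0274] rot [-1.5708e+00  2.0000e-04 -6.9800e-01] t 5.8 w 0.0398 F [-9.2  1.6 18.9] q [-0.14  0.35  1.99  0.    0.8   0.56]
shift cm [-0.   -0.01  0.01] turn 0.0
```

Contact is at the expected height (TCP 27.4 mm, 19 N), so release and rise.

Emit:
{"api": "jog_arm", "payload": {
  "targets": [
    [3.5,[0,-0.1,0],0],
    [4.5,[0,-0.1,0],0],
    [5.5,[0,-0.1,0],0],
    [6,[0,-0.1,0],0],
    [6,[0,-0.1,0],0],
    [6,[0,-3,0],0],
    [6.5,[0,-7,0],0],
    [7,[0,-10,0],0],
    [7,[0,-12,0],0],
    [7,[0,-12,0],0]
  ]
}}

```text
time_s: 6.8
ee_pos: [0.4417, -0.0258, 0.1488]
eef_rot: [-1.568, -0.004, -0.698]
force: [0.0, 0.7, -0.6]
grip_width: 0.0699
```

```bash
python3 go.py .4502 .2298 .147 -20 .4502 .2298 .05 -20
```

```text
p [ 0.4417 -0.0258  0.1488] rot [-1.5684 -0.0039 -0.698 ] t 6.8 w 0.0699 F [ 0.   0.7 -0.6] q [-0.14  0.14  1.9   0.    1.09  0.56]
shift cm [-15.78   0.16  20.13] turn -0.349
shift cm [-15.82   9.86  20.11] turn -0.349
```

Emit:
{"api": "jog_arm", "payload": {
  "targets": [
    [7,[-3,0,3.8],-0.05],
    [7,[-6,0,7.7],-0.12],
    [7,[-9,0,11.6],-0.2],
    [7,[-12,0,15.4],-0.28],
    [7,[-14.5,0,18.6],-0.349],
    [7,[-15.7,0,20.2],-0.349],
    [7,[-15.7,3,20.2],-0.349],
    [7,[-15.7,6.5,20.2],-0.349],
    [7,[-15.7,8.5,20.2],-0.349],
    [7,[-15.7,8.5,20.2],-0.349]
  ]
}}

```text
time_s: 7.8
ee_pos: [0.4482, 0.2292, 0.0579]
eef_rot: [-1.575, 0.005, -0.349]
force: [-0.5, -0.3, 0.8]
grip_width: 0.0699
```

Emit:
{"api": "jog_arm", "payload": {
  "targets": [
    [7,[0,0,0],0],
    [7,[0,0.8,0],0],
    [7,[0,1.4,0],0],
    [7,[0,1.7,0],0],
    [7,[0,1.7,0],0],
    [7,[0,1.7,0],0],
    [7,[0,1.7,0],0]
  ]
}}

```text
time_s: 8.5
ee_pos: [0.4503, 0.23, 0.0447]
eef_rot: [-1.57, -0.0, -0.349]
force: [0.8, 0.5, -0.8]
grip_width: 0.0701
```

```bash
python3 go.py .4502 .2298 .0455 -20; python3 - <<'E'
from h import *
from m import blobs
s=shot("side");t=shot("top","t2")
cv2.imwrite("pics/c2.png",np.hstack([crop(s,252,249,45,5),crop(t,262,200,45,5)]))
print(blobs(t,.44,-.025,.026,.02,80,40,400))
E
```

```text
p [0.4503 0.23   0.0447] rot [-1.5704e+00 -3.0000e-04 -3.4900e-01] t 8.5 w 0.0701 F [ 0.8  0.5 -0.8] q [0.4  0.43 1.81 0.   0.9  0.75]
shift cm [-0.   -0.08 -0.02] turn 0.0
[[ 4.4090e-01 -2.4200e-02  1.9525e+02]]
```

View pics/c2.png

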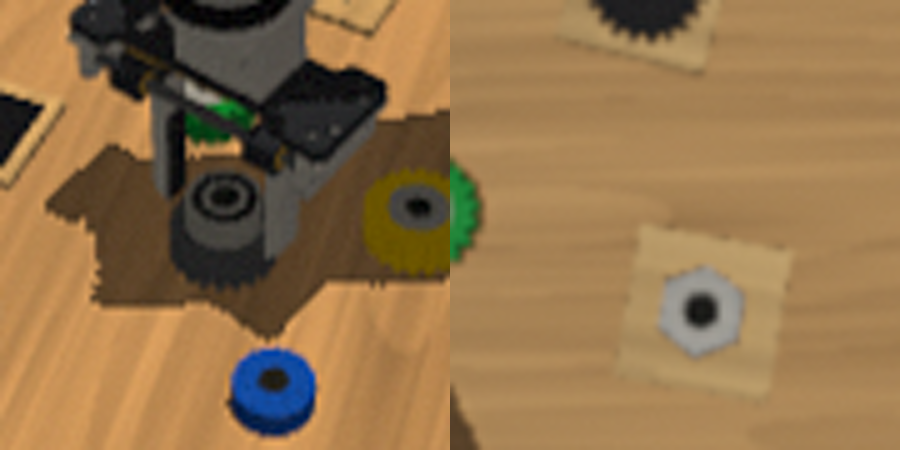

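The nut sits on its tile at (0.4409, −0.0242), 1.3 mm from the figure centre. The fingers straddle the bearing above the gear; close.

Emit:
{"api": "jog_arm", "payload": {
  "targets": [
    [7,[0,-0.1,0],0],
    [6,[0,-0.1,0],0],
    [5.3,[0,-0.1,0],0],
    [4.3,[0,-0.1,0],0],
    [4.3,[0,-0.1,0],0],
    [4.3,[0,-0.1,0],0]
  ]
}}

```text
time_s: 9.2
ee_pos: [0.4501, 0.2299, 0.0455]
eef_rot: [-1.571, -0.0, -0.349]
force: [-0.7, -0.3, 0.4]
grip_width: 0.0475
```

```bash
python3 go.py .4735 -.2186 .147 -40
```

```text
p [0.4501 0.2299 0.0455] rot [-1.5708 -0.     -0.349 ] t 9.2 w 0.0475 F [-0.7 -0.3  0.4] q [ 0.4   0.43  1.81 -0.    0.9   0.75]
shift cm [ 17.53 -10.15 -41.35] turn 0.349
```

Emit:
{"api": "jog_arm", "payload": {
  "targets": [
    [4.3,[0,-2,0],0],
    [4.3,[0,-5.5,0],0],
    [4.3,[0,-9,0],0],
    [4.3,[0.8,-10.2,-1.8],0],
    [4.3,[2.4,-10.2,-5.5],0],
    [4.3,[4.1,-10.2,-9.6],0.1],
    [4.3,[5.8,-10.2,-13.7],0.2],
    [4.3,[7.6,-10.2,-17.9],0.28],
    [4.3,[9.4,-10.2,-22.2],0.349],
    [4.3,[11.2,-10.2,-26.4],0.349]
  ]
}}

```text
time_s: 10.2
ee_pos: [0.4647, -0.0583, 0.1475]
eef_rot: [-1.571, -0.0, -0.7]
force: [0.6, 0.4, -0.6]
grip_width: 0.0479
```

```bash
python3 go.py .4735 -.2186 .147 -40
```

```text
p [ 0.4647 -0.0583  0.1475] rot [-1.5708 -0.     -0.7005] t 10.2 w 0.0479 F [ 0.6  0.4 -0.6] q [-0.2   0.2   1.83  0.    1.1   0.5 ]
shift cm [ 11.     0.05 -11.69] turn -0.002
```

Emit:
{"api": "jog_arm", "payload": {
  "targets": [
    [4.3,[2.8,0,-3],0],
    [4.3,[5.6,0,-6],0],
    [4.3,[8.6,0,-9.2],0],
    [4.3,[10.5,0,-11.2],0],
    [4.3,[11.06,0,-11.87],0],
    [4.3,[11.06,3,-11.87],0],
    [4.3,[11.06,6.5,-11.87],0],
    [4.3,[11.06,9.5,-11.87],0],
    [4.3,[11.06,10.7,-11.87],0],
    [4.3,[11.06,10.9,-11.87],0]
  ]
}}

```text
time_s: 11.2
ee_pos: [0.4731, -0.2176, 0.0375]
eef_rot: [-1.571, 0.002, -0.697]
force: [-0.4, -0.7, -0.2]
grip_width: 0.0477
```

Emit:
{"api": "jog_arm", "payload": {
  "targets": [
    [4.3,[0,0,0],0],
    [4.3,[0,0,0],0],
    [4.3,[0,0.1,0],0]
  ]
}}

```text
time_s: 11.5
ee_pos: [0.4742, -0.2187, 0.0387]
eef_rot: [-1.57, -0.002, -0.698]
force: [1.4, 0.7, -0.6]
grip_width: 0.0474
```

```bash
python3 go.py .4735 -.2186 .0275 -40
```

```text
p [ 0.4742 -0.2187  0.0387] rot [-1.5703 -0.0022 -0.698 ] t 11.5 w 0.0474 F [ 1.4  0.7 -0.6] q [-0.5   0.47  1.76  0.    0.9   0.2 ]
shift cm [-0.06  1.12 -0.04] turn 0.0
```

Emit:
{"api": "jog_arm", "payload": {
  "targets": [
    [4.3,[0,0.5,0],0],
    [4.3,[0,0.8,0],0],
    [4.3,[0,0.9,0],0],
    [4.3,[0,0.98,0],0],
    [4.3,[0,1.02,0],0],
    [4.3,[0,1.02,0],0]
  ]
}}

```text
time_s: 12.1
ee_pos: [0.4735, -0.2184, 0.0275]
eef_rot: [-1.571, 0.0, -0.698]
force: [-2.6, 0.4, 4.2]
grip_width: 0.0476
```

```bash
python3 go.py .4735 -.2186 .0275 -40
```

```text
p [ 0.4735 -0.2184  0.0275] rot [-1.5708e+00  1.0000e-04 -6.9800e-01] t 12.1 w 0.0476 F [-2.6  0.4  4.2] q [-0.5   0.49  1.77 -0.    0.88  0.2 ]
shift cm [ 0.01 -0.   -0.01] turn 0.0
```

Light contact (4 N). Release, rise, then measure both placed parts and the gear and block with the arm clear.

Emit:
{"api": "jog_arm", "payload": {
  "targets": [
    [5,[0,0,0],0],
    [6,[0,0,0],0],
    [6.6,[0,0,0],0],
    [6.6,[0,0,0],0],
    [6.6,[0,-3,0],0],
    [7,[0,-7,0],0],
    [7.5,[0,-11,0],0],
    [8,[0,-14,0],0],
    [8,[-2,-14,-3],0],
    [8,[-4,-14,-6],0]
  ]
}}

```text
time_s: 13.1
ee_pos: [0.4039, -0.2388, 0.1679]
eef_rot: [-1.571, -0.002, -0.697]
force: [-0.0, -0.6, -0.2]
grip_width: 0.0801
```

```bash
python3 go.py .6529 -.1725 .16 -20; python3 - <<'E'
from m import *
t=shot("top","t3")
np.savez("t3.npz",**t)
print("nut",blobs(t,.44,-.025,.026,.02,80,40,400)); print("bearing",blobs(t,.4735,-.2186,.026,.015,80,40,400))
print("holes",blobs(t,.646,-.167,.024,.045,95,4,60))
E
```

```text
p [ 0.4039 -0.2388  0.1679] rot [-1.5707 -0.0016 -0.6966] t 13.1 w 0.0801 F [-0.  -0.6 -0.2] q [-0.61  0.18  1.81 -0.    1.15  0.08]
shift cm [14.85  0.81 21.06] turn -0.348
nut [[ 4.40900e-01 -2.43000e-02  1.94375e+02]]
bearing []
holes [[ 0.6828 -0.1581 12.8125]
 [ 0.6675 -0.202  15.5   ]
 [ 0.6382 -0.1426 11.3125]
 [ 0.6231 -0.1872 10.875 ]]
```

View pics/t3.png

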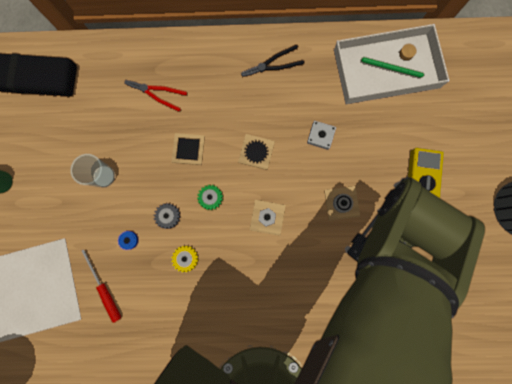

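Nut sits at (267,217), bearing at (343,202) in the arm's shadow; the bare gear is at (167,216) and the block at (321,134). Measure gear, block and bearing.

```bash
python3 - <<'E'
from m import *
t=dict(np.load("t3.npz"))
def neutral(x,y,z,h,smax=75,vmin=0):
    r=rectify(t,x,y,z,h); q=cv2.cvtColor(r,cv2.COLOR_RGB2HSV); m=((q[...,1]<smax)&(q[...,2]>=vmin)).astype(np.uint8)
    c=max(cv2.findContours(m,0,2)[0],key=cv2.contourArea); (a,b),R=cv2.minEnclosingCircle(c); M=cv2.moments(c); mm=cv2.minAreaRect(c)
    print((x+h-b/4000).round(4) if hasattr(b,'round') else round(x+h-b/4000,4),round(y+h-a/4000,4),"R",round(R/4,1),"mom",round(x+h-M["m01"]/M["m00"]/4000,4),round(y+h-M["m10"]/M["m00"]/4000,4),"rect",mm)
    return r
a=neutral(.447,.223,.024,.05); neutral(.6529,-.1725,.024,.05); b=neutral(.4735,-.2186,.026,.03)
print("gear bore",blobs(t,.447,.223,.024,.02,60,10,600)); print("brg",blobs(t,.4735,-.2186,.026,.02,45,20,900))
cv2.imwrite("pics/g.png",np.hstack([cv2.resize(a,(400,400)),cv2.resize(b,(400,400))])[:,:,::-1])
E
```

```text
0.4493 0.2299 R 33.4 mom 0.4492 0.2295 rect ((172.0, 189.5), (253.0, 262.0), 90.0)
0.6504 -0.1712 R 42.7 mom 0.6506 -0.171 rect ((193.81442260742188, 209.6472930908203), (247.9498291015625, 261.57940673828125), 19.09349250793457)
0.4709 -0.2162 R 25.7 mom 0.4715 -0.216 rect ((108.84687805175781, 127.50277709960938), (189.63211059570312, 203.26214599609375), 74.93151092529297)
gear bore [[  0.45     0.2321 102.0625]
 [  0.4318   0.2051  27.125 ]]
brg [[ 4.723000e-01 -2.181000e-01  4.866875e+02]
 [ 4.724000e-01 -2.182000e-01  2.111250e+02]]
```

View pics/g.png

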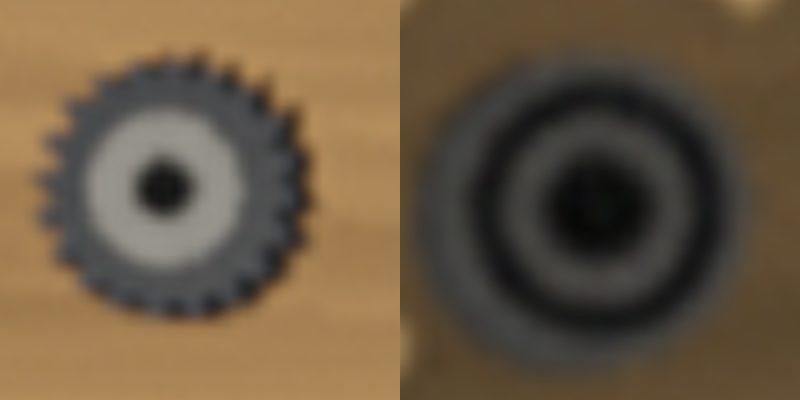

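The gear's bore is at (0.4500, 0.2321), the bearing lies 1.3 mm from its figure, and the block's angle is −19.1° by both methods. Now the block, with jaws at yaw −109° to keep the fingers off the tray.

Emit:
{"api": "jog_arm", "payload": {
  "targets": [
    [8,[2,0,2.8],0.14],
    [8,[4,0,5.7],0.28],
    [8,[6,0,8.5],0.42],
    [8,[8,0,11.4],0.56],
    [8,[10,0,14.2],0.7],
    [8,[12,0,17],0.84],
    [8,[13.5,0,19.2],0.98],
    [8,[14.5,0,20.6],1.12],
    [8,[14.85,1,21.06],1.209],
    [8,[14.85,3,21.06],1.209]
  ]
}}

```text
time_s: 14.15
ee_pos: [0.6548, -0.1725, 0.1378]
eef_rot: [-1.568, 0.0, -1.91]
force: [-0.6, -1.4, 0.5]
grip_width: 0.0798
```

Emit:
{"api": "jog_arm", "payload": {
  "targets": [
    [8,[0,3,0],0],
    [8,[0,6,0],0],
    [8,[0,8,0],0],
    [8,[0,8.5,0],0],
    [8,[0,8.5,0],0],
    [8,[0,8.5,0],0]
  ]
}}

```text
time_s: 14.75
ee_pos: [0.6541, -0.173, 0.0536]
eef_rot: [-1.569, 0.0, -1.907]
force: [-0.0, 0.3, -0.5]
grip_width: 0.0799
```

```bash
python3 go.py .6529 -.1725 .023 -109.15
```

```text
p [ 0.6541 -0.173   0.0536] rot [-1.569  0.    -1.907] t 14.75 w 0.0799 F [-0.   0.3 -0.5] q [-0.31  0.75  1.27 -0.    1.13  1.59]
shift cm [-0.01  3.06 -0.13] turn -0.002
```

Emit:
{"api": "jog_arm", "payload": {
  "targets": [
    [8,[0,1.5,-0.05],0],
    [8,[0,2.4,-0.05],0],
    [8,[0,2.8,-0.05],0],
    [8,[0,2.9,-0.05],0],
    [8,[0,2.9,-0.05],0],
    [8,[0,2.9,-0.05],0]
  ]
}}

```text
time_s: 15.35
ee_pos: [0.6532, -0.1727, 0.0236]
eef_rot: [-1.57, 0.0, -1.907]
force: [0.7, 0.5, -0.4]
grip_width: 0.0799
```

Emit:
{"api": "jog_arm", "payload": {
  "targets": [
    [7,[0,0,0],0],
    [6.4,[0,0,0],0],
    [5.6,[0,0,0],0],
    [5.6,[0,0,0],0],
    [5.6,[0,0,0],0]
  ],
  "grip_force": 25
}}

```text
time_s: 15.85
ee_pos: [0.6531, -0.1727, 0.0234]
eef_rot: [-1.571, 0.0, -1.907]
force: [0.3, 0.6, 1.2]
grip_width: 0.0596
```

```bash
python3 go.py .6277 .1806 .123 -96
```

```text
p [ 0.6531 -0.1727  0.0234] rot [-1.5706  0.     -1.907 ] t 15.85 w 0.0596 F [0.3 0.6 1.2] q [-0.31  0.78  1.28  0.    1.08  1.59]
shift cm [-32.51  -9.96 -14.04] turn -0.231
```

Emit:
{"api": "jog_arm", "payload": {
  "targets": [
    [5.6,[0,-2,0],0],
    [5.6,[0,-5.5,0],0],
    [5.6,[0,-9,0],0],
    [5.6,[-2,-10,-0.9],0],
    [5.6,[-6,-10,-2.6],-0.05],
    [5.6,[-10.3,-10,-4.4],-0.1],
    [5.6,[-14.6,-10,-6.3],-0.15],
    [5.6,[-18.9,-10,-8.2],-0.2],
    [5.6,[-23.2,-10,-10],-0.231],
    [5.6,[-27.4,-10,-11.8],-0.231]
  ]
}}

```text
time_s: 16.85
ee_pos: [0.6314, 0.1269, 0.123]
eef_rot: [-1.571, -0.0, -1.675]
force: [0.3, -0.4, -2.4]
grip_width: 0.0599
```

Emit:
{"api": "jog_arm", "payload": {
  "targets": [
    [5.6,[0,0,0],0],
    [5.6,[0,0,0],0],
    [5.6,[0,0,0],0]
  ]
}}

```text
time_s: 17.15
ee_pos: [0.632, 0.1241, 0.123]
eef_rot: [-1.571, -0.0, -1.677]
force: [-0.1, -0.4, -2.3]
grip_width: 0.0602
```

```bash
python3 go.py .6277 .1806 .123 -96
```

```text
p [0.632  0.1241 0.123 ] rot [-1.5712e+00 -3.0000e-04 -1.6768e+00] t 17.15 w 0.0602 F [-0.1 -0.4 -2.3] q [ 0.14  0.6   1.33 -0.    1.21  1.81]
shift cm [-5.58  0.   -1.03] turn -0.001
```

Emit:
{"api": "jog_arm", "payload": {
  "targets": [
    [5.6,[-2.5,0,-0.5],0],
    [5.6,[-4.8,0,-0.9],0],
    [5.6,[-5.6,2,-1.03],-0.001],
    [5.6,[-5.6,5,-1.03],-0.001],
    [5.6,[-5.6,7.5,-1.03],-0.001],
    [5.6,[-5.6,8.3,-1.03],-0.001],
    [5.6,[-5.6,8.3,-1.03],-0.001],
    [5.6,[-5.6,8.3,-1.03],-0.001],
    [5.6,[-5.6,8.3,-1.03],-0.001]
  ]
}}

```text
time_s: 18.05
ee_pos: [0.6284, 0.1816, 0.0419]
eef_rot: [-1.569, 0.001, -1.675]
force: [-0.2, -0.2, -3.1]
grip_width: 0.0598
```

```bash
python3 go.py .6277 .1806 .0294 -96
```

```text
p [0.6284 0.1816 0.0419] rot [-1.5686e+00  7.0000e-04 -1.6754e+00] t 18.05 w 0.0598 F [-0.2 -0.2 -3.1] q [ 0.23  0.71  1.35 -0.    1.07  1.9 ]
shift cm [ 0.1   1.25 -0.07] turn 0.0
```

Emit:
{"api": "jog_arm", "payload": {
  "targets": [
    [5.6,[0,0.5,0],0],
    [5.6,[0,0.8,0],0],
    [5.6,[0,0.95,0],0],
    [5.6,[0,1.03,0],0],
    [5.6,[0,1.07,0],0],
    [5.6,[0,1.07,0],0],
    [5.6,[0,1.07,0],0]
  ]
}}

```text
time_s: 18.75
ee_pos: [0.6277, 0.1817, 0.0296]
eef_rot: [-1.571, 0.0, -1.675]
force: [0.7, 0.1, -2.8]
grip_width: 0.0603
```

```bash
python3 go.py .6277 .1806 .0294 -96
```

```text
p [0.6277 0.1817 0.0296] rot [-1.5706e+00  1.0000e-04 -1.6750e+00] t 18.75 w 0.0603 F [ 0.7  0.1 -2.8] q [0.23 0.73 1.36 0.   1.06 1.9 ]
shift cm [0.11 0.02 0.01] turn 0.0
```

Not yet in contact; I'll shift 1 mm to centre, lower a touch more, then release.

Emit:
{"api": "jog_arm", "payload": {
  "targets": [
    [5.6,[0.11,0,0],0],
    [5.6,[0.11,0.03,0],0],
    [5.6,[0.11,0.06,0],0],
    [5.6,[0.11,0.06,0],0]
  ]
}}

```text
time_s: 19.15
ee_pos: [0.6276, 0.1805, 0.0294]
eef_rot: [-1.571, -0.0, -1.675]
force: [-4.4, -2.4, 5.8]
grip_width: 0.0602
```

```bash
python3 go.py .6277 .1806 .0294 -96
```

```text
p [0.6276 0.1805 0.0294] rot [-1.5705e+00 -1.0000e-04 -1.6750e+00] t 19.15 w 0.0602 F [-4.4 -2.4  5.8] q [ 0.22  0.73  1.36 -0.    1.05  1.9 ]
shift cm [-0.01  0.    0.01] turn 0.0
```

Emit:
{"api": "jog_arm", "payload": {
  "targets": [
    [6.2,[0,-0.03,0],0],
    [7,[0,-0.03,0],0],
    [7.5,[0,-0.03,0],0],
    [7.8,[0,-0.03,0],0],
    [7.8,[0,-3,0],0],
    [7.8,[0,-7,0],0],
    [8,[0,-10,0],0],
    [8.2,[0,-11,0],0],
    [8.2,[0,-11,0],0]
  ]
}}

```text
time_s: 20.05
ee_pos: [0.628, 0.1807, 0.14]
eef_rot: [-1.569, 0.001, -1.675]
force: [0.8, -0.2, 0.1]
grip_width: 0.082
```

```bash
python3 go.py .45 .2321 .14 -96
```

```text
p [0.628  0.1807 0.14  ] rot [-1.5687e+00  8.0000e-04 -1.6750e+00] t 20.05 w 0.082 F [ 0.8 -0.2  0.1] q [0.22 0.6  1.29 0.   1.25 1.9 ]
shift cm [ -3.26  -0.04 -18.23] turn 0.001
```

Emit:
{"api": "jog_arm", "payload": {
  "targets": [
    [8.2,[-0.7,0,-3.8],0],
    [8.2,[-1.4,0,-8],0],
    [8.2,[-2.2,0,-12.5],0],
    [8.2,[-3,0,-16.5],0],
    [8.2,[-3.3,0,-18.2],0],
    [8.2,[-3.3,3,-18.2],0],
    [8.2,[-3.3,6,-18.2],0],
    [8.2,[-3.3,8,-18.2],0],
    [8.2,[-3.3,8.5,-18.2],0],
    [8.2,[-3.3,8.5,-18.2],0]
  ]
}}

```text
time_s: 21.05
ee_pos: [0.4493, 0.2321, 0.0527]
eef_rot: [-1.573, -0.001, -1.675]
force: [-0.6, -0.6, 0.9]
grip_width: 0.0822
```

Emit:
{"api": "jog_arm", "payload": {
  "targets": [
    [8.2,[0,0,0],0],
    [8.2,[0,0,0],0]
  ]
}}

```text
time_s: 21.25
ee_pos: [0.4503, 0.2325, 0.0548]
eef_rot: [-1.57, 0.001, -1.675]
force: [0.3, 0.4, -0.1]
grip_width: 0.0821
```

```bash
python3 go.py .45 .2321 .0235 -96
```

```text
p [0.4503 0.2325 0.0548] rot [-1.5696e+00  7.0000e-04 -1.6750e+00] t 21.25 w 0.0821 F [ 0.3  0.4 -0.1] q [0.4  0.42 1.8  0.   0.92 2.08]
shift cm [ 0.05  3.13 -0.03] turn 0.001
```

Emit:
{"api": "jog_arm", "payload": {
  "targets": [
    [8.2,[0,1.5,0],0],
    [8.2,[0,2.5,0],0],
    [8.2,[0,2.9,0],0],
    [8.2,[0,3.05,0],0],
    [8.2,[0,3.05,0],0],
    [7.3,[0,3.05,0],0],
    [6.7,[0,3.05,0],0],
    [6.2,[0,3.05,0],0],
    [6.2,[0,3.05,0],0],
    [6.2,[0,3.05,0],0]
  ]
}}

```text
time_s: 22.25
ee_pos: [0.4501, 0.2324, 0.0237]
eef_rot: [-1.57, 0.0, -1.675]
force: [-1.1, -1.6, 5.8]
grip_width: 0.0658
```

```bash
python3 go.py .6154 -.0007 .123 -96
```

```text
p [0.4501 0.2324 0.0237] rot [-1.5705e+00  1.0000e-04 -1.6750e+00] t 22.25 w 0.0658 F [-1.1 -1.6  5.8] q [ 0.4   0.47  1.81 -0.    0.86  2.08]
shift cm [21.46 -9.92 18.87] turn 0.001
```

Gear gripped (65.8 mm). Carry it to its tile.

Emit:
{"api": "jog_arm", "payload": {
  "targets": [
    [6.2,[0,-2,0],0],
    [6.2,[0,-5.5,0],0],
    [6.2,[0,-9,0],0],
    [6.2,[1.5,-10,1.3],0],
    [6.2,[4.5,-10,4],0],
    [6.2,[7.8,-10,6.9],0],
    [6.2,[11.1,-10,9.8],0],
    [6.2,[14.5,-10,12.7],0],
    [6.2,[17.8,-10,15.6],0],
    [6.2,[20.3,-10,17.8],0]
  ]
}}

```text
time_s: 23.25
ee_pos: [0.6066, 0.0097, 0.1228]
eef_rot: [-1.572, -0.0, -1.676]
force: [0.4, 0.9, -3.4]
grip_width: 0.0656
```

Emit:
{"api": "jog_arm", "payload": {
  "targets": [
    [6.2,[1.16,0,1.07],0],
    [6.2,[1.16,2,1.07],0],
    [6.2,[1.16,5,1.07],0],
    [6.2,[1.16,7.5,1.07],0],
    [6.2,[1.16,8.3,1.07],0],
    [6.2,[1.16,8.3,1.07],0],
    [6.2,[1.16,8.3,1.07],0],
    [6.2,[1.16,8.3,1.07],0]
  ]
}}

```text
time_s: 24.05
ee_pos: [0.616, -0.0006, 0.042]
eef_rot: [-1.569, 0.0, -1.675]
force: [-0.2, -0.2, -2.9]
grip_width: 0.0654
```

```bash
python3 go.py .6154 -.0007 .0297 -96
```

```text
p [ 6.16e-01 -6.00e-04  4.20e-02] rot [-1.5685e+00  2.0000e-04 -1.6749e+00] t 24.05 w 0.0654 F [-0.2 -0.2 -2.9] q [-0.06  0.64  1.48  0.    1.02  1.61]
shift cm [ 0.02  1.23 -0.06] turn 0.001
```

Emit:
{"api": "jog_arm", "payload": {
  "targets": [
    [6.2,[0,0.5,0],0],
    [6.2,[0,0.8,0],0],
    [6.2,[0,0.95,0],0],
    [6.2,[0,1.05,0],0],
    [6.2,[0,1.09,0],0],
    [6.2,[0,1.12,0],0],
    [6.2,[0,1.12,0],0]
  ]
}}

```text
time_s: 24.75
ee_pos: [0.6153, -0.0007, 0.0298]
eef_rot: [-1.571, -0.0, -1.675]
force: [-5.2, 1.0, 4.6]
grip_width: 0.0657
```

```bash
python3 go.py .6154 -.0007 .0297 -96
```

```text
p [ 0.6153 -0.0007  0.0298] rot [-1.5708e+00 -1.0000e-04 -1.6750e+00] t 24.75 w 0.0657 F [-5.2  1.   4.6] q [-0.06  0.66  1.48 -0.    1.    1.61]
shift cm [-0.    0.01  0.01] turn 0.001
```

Emit:
{"api": "jog_arm", "payload": {
  "targets": [
    [7,[0,-0.03,0],0],
    [7.6,[0,-0.03,0],0],
    [8,[0,-0.03,0],0],
    [8.2,[0,-0.03,0],0],
    [8.2,[0,-3,0],0],
    [8.2,[0,-7,0],0],
    [8.2,[0,-11.5,0],0],
    [8.2,[0,-15,0],0],
    [8.2,[2,-17,-1.3],0],
    [8.2,[6,-19,-3.8],0]
  ]
}}

```text
time_s: 25.75
ee_pos: [0.5722, -0.0547, 0.2198]
eef_rot: [-1.57, 0.0, -1.672]
force: [-0.2, -0.1, 0.6]
grip_width: 0.0815
```

Emit:
{"api": "jog_arm", "payload": {
  "targets": [
    [8.2,[4,0,-2.5],0],
    [8.2,[8,0,-5],0],
    [8.2,[12,0,-7.5],0],
    [8.2,[16,0,-10],0],
    [8.2,[20,0,-12.5],0],
    [8.2,[24,0,-15],0],
    [8.2,[28,0,-17.5],0],
    [8.2,[32,0,-20],0],
    [8.2,[36,0,-22.5],0],
    [8.2,[40,0,-25],0]
  ]
}}

```text
time_s: 26.75
ee_pos: [0.2802, -0.4287, 0.219]
eef_rot: [-1.57, -0.001, -1.675]
force: [0.8, 0.1, 0.5]
grip_width: 0.0817
```

Emit:
{"api": "jog_arm", "payload": {
  "targets": [
    [8.2,[4,0,-2.5],0],
    [8.2,[6,0,-4],0],
    [8.2,[6,0,-4],0],
    [8.2,[6,0,-4],0]
  ]
}}

```text
time_s: 27.15
ee_pos: [0.2356, -0.4827, 0.2186]
eef_rot: [-1.571, 0.0, -1.676]
force: [0.1, 0.3, -0.7]
grip_width: 0.0824
```

```bash
python3 - <<'E'
from m import *
t=shot("top","t4"); np.savez("t4.npz",**t); t0=dict(np.load("top0.npz"))
print("nut",blobs(t,.4406,-.0255,.026,.018,80,40,400)); print("bearing",blobs(t,.4735,-.2186,.026,.012,80,20,400))
print("gear",blobs(t,.6154,-.0007,.03,.015,70,20,400))
H=blobs(t,.6277,.1806,.03,.045,95,4,60); print("holes",H, H[:,:2].mean(0))
ps=[(.6277,.1806,.03),(.6154,-.0007,.03),(.4406,-.0255,.026),(.4735,-.2186,.026)]
a=np.hstack([rectify(t,*p,.05,2000) for p in ps]); b=np.hstack([rectify(t,p[0],p[1],.006,.05,2000) for p in ps]); c=np.hstack([rectify(t0,p[0],p[1],.006,.05,2000) for p in ps])
cv2.imwrite("pics/fin.png",np.vstack([a,b])[:,:,::-1])
E
```

```text
nut [[ 4.409000e-01 -2.420000e-02  2.126875e+02]]
bearing [[  0.4724  -0.2182 191.9375]]
gear [[ 6.14600e-01 -5.00000e-04  1.30125e+02]]
holes [[ 0.6542  0.2014 19.875 ]
 [ 0.6491  0.1545 20.375 ]
 [ 0.6071  0.2059 23.8125]
 [ 0.6028  0.1593 19.5   ]] [0.6283   0.180275]
```

View pics/fin.png

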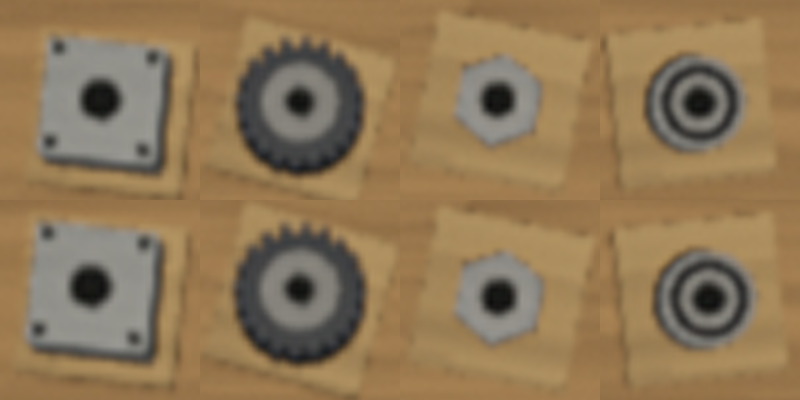

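View pics/t4.png

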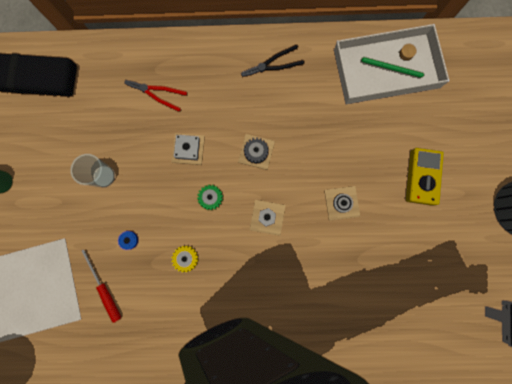

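All four parts sit on their tiles, at (188,148), (256,150), (267,217) and (343,202). The meter, glass and look-alikes are where they were. Block angle is about −5.9° against −6.0°, so hand in.

```bash
python3 -c "
from station import ctrl
print(ctrl.hand_in())"
```

```text
the job is handed in; nothing more can be done
None
```

I took both piles apart from the top and set each part on the tile with its outline: nut first, then bearing, block and gear. I handed the job in with the arm clear, after about 27 s of the 115 s allowed. The hand-in gives no verdict.

My last top-camera check against the figure centres I measured at the start:

| Part | Distance from figure centre |
|---|---|
| Nut | about 1.3 mm |
| Bearing | about 1.2 mm |
| Gear | about 0.8 mm |
| Block | about 0.7 mm |

- **Block angle:** about −5.9°, against −6.0° for its square.
- **Contact when setting down:** the reported contact force was 19 N at the nut and under 8 N for the other three.
- **Bystanders:** the meter, glass and look-alikes show no visible change in the final picture.
- **Failed or disagreeing checks:** my first bearing check found nothing because the part was in the arm's shadow, so I re-measured it with the arm clear. The position errors are within the 2 mm camera calibration, so I did not nudge anything.

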